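Refit the strainer disk and screw ring of the mist line

ROBOT

A 7-joint arm with a two-finger parallel gripper is mounted at the origin on the work surface. World frame = base frame: x ahead of the robot, y to its left, z up, the work surface at z = 0. Lengths are in m, angles in rad, forces in N, time in s.
With the tool pointing down it reaches from about 0.425 to 0.975 m from the base axis. Payload 16.7 kg.
Tool frame: the origin (TCP) lies where the fingers leave the gripper's body, on its centre line; the fingertips stand 73 mm ahead of it and the grasp point (between the pads) lies 54 mm ahead of it; z points along the fingers, y is the line along which they close (so a half turn about z gives the same grasp; the last joint's range is limited). The gripper opens to 85 mm and grips with 20 to 120 N. Pads are 22 mm wide; open, the fingers measure 114 mm over their backs; the gripper's body (76 mm by 85 mm) begins 54 mm behind the grasp point. The pads swing forward as they close: fully open they stand 13 mm farther back than shut.
Start: joints at [1.044, 0.426, 0.074, 1.606, -0.034, 1.111, -0.067], TCP at [0.248, -0.628, 0.304] pointing down, gripper open.
Joint ranges: [-2.85, 2.85], [-0.5, 2.14], [-1.23, 1.37], [0.21, 2.46], [-1.02, 4.16], [0.16, 2.05], [-2.73, 2.73]. Speed limits (rad/s): [1.89, 1.89, 2.39, 2.39, 3.01, 3.01, 3.01].

INTERFACE

Orientations are given as a unit quaternion [w, x, y, z].
In Python, from workcell import * gives the robot as it stands.
- The arm moves only by the tool carry_out, never from a script. Its argument "series" is a list of rows, each a list of 7 numbers: the turn, a rotation vector about the tool's x, y, z in units of 6 degrees (1.0 is 6 degrees), then the shift along the tool's x, y, z in units of 0.02 m (1.0 is 0.02 m), then the opening in per cent of the stroke, from 0 (shut) to 100 (fully open). A call has 1 to 5 rows; each row shifts and turns the commanded pose from where the row before left it, along the tool's axes as they then stand; what a row does not reach is not made up. A row lasts 1/12 s, in which the tool goes at most 41.7 mm and 7.16 degrees, less where a joint would pass 70% of its speed; a pose out of reach is approached as far as the arm can. A call with a number of a shift or a turn outside -1 to 1 is refused whole. A call with a gripper value outside its range is refused whole. The fingers move at their own pace and stop on an object; "newtons" is the grip in N (left out, the last holds). Time passes only in rows, so rows that do not move let the fingers close. It gives the time, the measured TCP pose, the force, the opening and the grip force at its end, in the units of the state.
- read_state(): the state, without advancing time (a new reading comes with each control period).
- snapshot(name): name is "side" or "top" or "wrist"; returns a dict with "pixels" (400x640x3 uint8, red, green, blue), "K" (3x3 intrinsics, pixels), "R" (3x3) and "t" (3): a world point X has camera coordinates R X + t. Camera axes: x right, y down, z forward; pixel columns grow to the right and rows downward; lengths in m; the calibration is good to about 2 mm. A picture is of the moment at which its call begins. There is no depth.
- close_job(): hands the job in; it is judged then, once.
The state is a dict: "clock": time; "qpos": joint angles; "qvel": joint speeds; "joint_efforts": joint torques, N m; "ee_pos": TCP position; "tool_rot": TCP orientation; "contact_force": force on the tool from outside, world axes, zero at the start; "wrist_torque": the same for the moment, N m; "width": finger opening in m; "gripper_force": force on a finger pad.
Only numpy, scipy, OpenCV 4.12 (cv2) and the standard library are available. Lean on these libraries where they do the work, as an engineer would, in place of code of your own. Each camera call takes 0.05 s, during which the arm holds its last target. There are 200 camera calls.

TASK

The cleaned strainer disk has to go back into the mist line's strainer: seat the disk in the open mouth with its orange tab up so that it lies flat on the rubber washer, then put the blue ring over it and screw it on clockwise until it is hand-tight, holding the disk firmly down without crushing the washer. Set both parts down by hand rather than dropping them, never force them, and leave the other things on the bench where they are.

Things in the scene. Friction and masses are not known exactly. Their poses are not given: they have to be found in the camera images.
- strainer: grey upright strainer pot with pipe, red-handled valve and small gauge on a white board 150 (x) by 220 mm (y), screwed down. Origin: centre of the board's underside, z up, pipe along y. Neck 50 mm across, its rim 150 mm up; the 84 mm wide shoulder begins 31 mm below the rim; valve handle (+y) and gauge (-y) top out 29 mm or more below the rim, 70 to 125 mm from the axis
- mouth (a point): centre of the strainer's mouth, level with the rim; axes as the strainer's. The mouth is an upward-facing round recess 44 mm across
- washer (a point): centre of the black rubber seat washer inside the mouth, 5 mm below the rim. The disk rests on it; it yields about 1 mm per 12 N
- thread (a point): on the neck's axis, 5 mm below the rim; axes as the strainer's. White right-hand outside thread, 4 starts, lead 20 mm per turn: 4 equal ramps 3 mm thick, 58 mm across, each 66 degrees long, tops falling from 2 to 5.7 mm below the rim clockwise seen from above; 4 gaps of 24 degrees. How the thread is clocked on the neck differs every time and is not measured: find a gap by feel or sight
- disk: strainer disk, tab up: black rim 41.6 mm in diameter, 7.5 mm thick (lowest 1.5 mm stepped in to 38.6 mm), perforated steel face, orange tab on top. About 50 g. Origin: centre of the underside, z up. Seated, its underside is 5 mm below the rim and it stands 2.5 mm proud
- tab (a point): middle of the disk's orange tab, 16.5 mm above the underside; the tab is 22 mm long (along x), 10 mm thick (along y), and rises from 7.5 to 25.5 mm above the underside. Axes as the disk's
- ring: blue screw ring, octagonal, 66 mm across flats, 19 mm high, about 60 g; flats face its x and y axes and the diagonals. Origin: centre of the underside, z up. Lying on top of the ramps its underside is 4.5 to 8 mm below the rim; dropped through the gaps onto the seated disk, 11.5 mm below. Then clockwise it turns free 20 to 42 degrees until the lugs meet the ramps, then is pulled down 0.056 mm per degree
- lugs (a point): on the ring's axis, 4 mm above its underside; axes as the ring's. Four lugs inside, on the x and y axes, round-edged, 8 mm wide, 2.5 to 5.5 mm above the underside; 52 mm between opposite tips, in a skirt 60 mm across inside. They must drop through the gaps between the ramps (7 degrees of play; hold it lightly and it slips in), then slide under them clockwise
- flange (a point): on the ring's axis, 14 mm above the underside: lower face of its 5 mm flange (33 mm hole), which presses on the disk. Clamping grows about 0.6 N per degree once the lugs pull. Hand-tight is about 14 N, some 25 degrees on, felt as roughly 0.25 N m of turning moment; under 6 N is loose, over 28 N crushes the washer. Friction holds it when let go
- crate_lid: pale grey crate lid, 220 mm (x) by 310 mm (y) and 24 mm thick, fixed, on which the disk and ring lie; origin: centre of its underside
- cup: bystander: white plastic cup, 72 mm across, 75 mm high; origin: centre of its underside
- bottle: bystander: white bottle with green cap, 64 mm across, 160 mm high; origin: centre of its underside
- brush: bystander: cleaning brush lying flat; origin: centre of its underside
There are look-alikes about, which are no part of the job. Several things have the shape of the ring; the one meant has the colours described above.

How it is judged:
On the way, in this order (a step that is already met when the one before it is completed fails the run):
1. the disk lies seated in the mouth, flat, tab up, and let go, the ring not yet on (z of disk in the frame of mouth below -0.0042 m and horizontal distance between disk and mouth below 0.0025 m and angle between disk's own z axis and vertical below 0.05 rad and contact force between the fingers and disk below 0.1 N and horizontal distance between ring and mouth above 0.05 m), for 0.2 s.
2. the ring is over the mouth, level, round the neck (z of ring in the frame of mouth below -0.002 m and horizontal distance between ring and mouth below 0.004 m and angle between ring's own z axis and vertical below 0.08 rad), for 0.1 s.
At the end, for the whole second after the job is handed in: Disk tab up on the washer (centred within 2.5 mm, underside 4.6 mm or more below the rim), ring screwed on over it (within 3 mm, underside 11.5 mm or more below the rim), both level within 0.04 rad and at rest, the ring by its thread alone clamping the disk with 6 to 28 N (z of disk in the frame of mouth below -0.0046 m and horizontal distance between disk and mouth below 0.0025 m and angle between each of disk, ring's own z axis and vertical below 0.04 rad and z of ring in the frame of mouth below -0.0115 m and horizontal distance between ring and mouth below 0.003 m and contact force between ring and disk between 6 and 28 N and linear speed of each of ring, disk below 0.01 m/s and angular speed of ring below 0.1 rad/s); the robot touches nothing.
It fails at once if the disk is pressed into the strainer with more than 28 N (washer crushed) (contact force between disk and strainer above 28 N).
It fails at once if the ring is forced on the thread or neck (more than 60 N over all contacts) (contact force between ring and strainer above 60 N).
It fails at once if the disk is dropped (falls free by about 15 mm or more) (linear speed of disk above 0.5 m/s and contact force between the fingers and disk below 0.05 N).
It fails at once if the ring is dropped (falls free by about 15 mm or more) (linear speed of ring above 0.5 m/s and contact force between the fingers and ring below 0.05 N).
It fails at once if the cup, bottle or brush is moved by more than 20 mm (distance of any of cup, bottle, brush from where it was at the start of the episode above 0.02 m).
It also fails if it takes over 72 s, if anything falls off the work surface, if the arm or the gripper's body presses on something with over 40 N, if the wrist force passes 120 N, or if a joint passes its speed limit or range.

## Working session

There is one attempt and no reset: what is moved stays moved. The work goes in short steps, Python scripts to look and compute and a tool call to move; the robot and the scene stay as the last step left them, time stands still between calls to the robot, and variables do not carry over. Pictures are saved under pics/ and viewed, at most 10 in all, crops included, and the job is handed in when it is done.

Besides the shell and the picture viewer there is one more tool, called in YAML: its name, and indented under it one key for each argument. carry_out: Moves the arm, as the interface text tells. Shifts and turns lie within -1 to 1; 1 stands for 0.02 m of shift or 6 degrees of turn. Its arguments: {"type":"object","properties":{"series":{"type":"array"},"newtons":{"type":"number"}},"required":["series"]}

```bash
mkdir -p pics
cat > h.py <<'E'
from workcell import *
import numpy as np, cv2
from scipy.spatial.transform import Rotation as Rn
def snap(n,f=None):
    s=snapshot(n)
    if f: cv2.imwrite('pics/'+f,cv2.cvtColor(s['pixels'],cv2.COLOR_RGB2BGR))
    return s
def ray(s,u,v,z):
    R=np.array(s['R']);t=np.array(s['t']);K=np.array(s['K'])
    d=R.T@np.linalg.inv(K)@np.array([u,v,1.]);c=-R.T@t
    return c+d*(z-c[2])/d[2]
def proj(s,X):
    p=np.array(s['K'])@(np.array(s['R'])@np.array(X)+np.array(s['t']));return p[:2]/p[2]
E
python3 - <<'E'
from h import *
a=snap('top','top.png');b=snap('side','side.png')
for s in(a,b): print(np.round(s['K'],1).tolist(),np.round(-np.array(s['R']).T@s['t'],3),np.round(s['R'],3).tolist())
st=read_state();print(st)
E
```

```text
[[381.4, 0.0, 318.5], [0.0, 381.4, 198.1], [0.0, 0.0, 1.0]] [0.391 0.012 0.946] [[-0.027, -1.0, -0.01], [-0.98, 0.029, -0.196], [0.196, 0.004, -0.981]]
[[416.2, 0.0, 327.1], [0.0, 416.2, 190.6], [0.0, 0.0, 1.0]] [ 0.415 -0.645  0.734] [[0.972, -0.236, -0.009], [-0.164, -0.648, -0.744], [0.17, 0.724, -0.668]]
{'clock': 0.1, 'qpos': array([ 1.04451571,  0.42672032,  0.07384444,  1.60653906, -0.03405044,
        1.11078766, -0.06708339]), 'qvel': array([ 0.00135483, -0.00103039,  0.00096375, -0.00055762,  0.0007717 ,
        0.00019639,  0.00073329]), 'joint_efforts': array([ 1.08799976e-02, -9.51540184e+01,  3.77290294e+00, -4.64402926e+01,
        1.98226160e-02,  6.37226942e-03,  1.80880256e-04]), 'ee_pos': array([ 0.24822517, -0.62740246,  0.30324814]), 'tool_rot': array([-5.72071325e-04,  9.82305395e-01,  1.87285221e-01, -1.74572632e-04]), 'contact_force': array([-0.55612522, -0.2319096 , -0.25052502]), 'wrist_torque': array([-0.02965718, -0.0018031 , -0.01854778]), 'gripper_force': 0.0, 'width': 0.08584293358652312}
```

View pics/top.png

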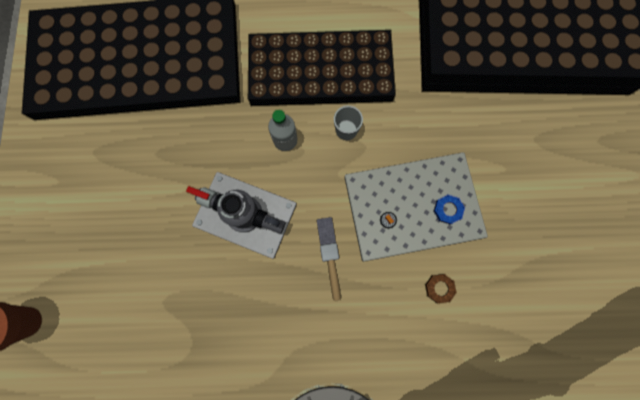

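View pics/side.png

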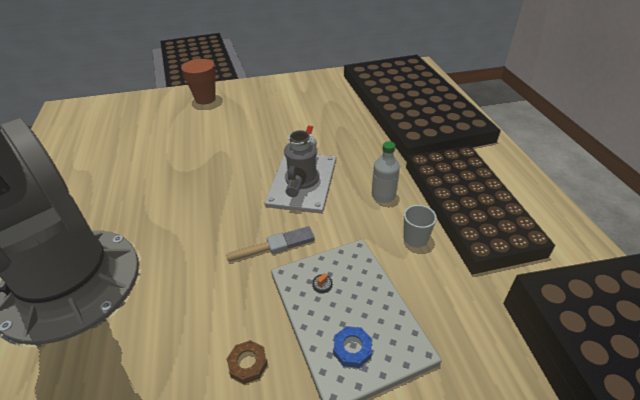

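The top view shows the strainer mouth near (235,204), disk near (388,219), and ring near (450,209). The side view shows the disk at (322,283), ring at (353,346) and mouth at (300,138).

```bash
cat >> h.py <<'E'
def mask(s,lo,hi,box=None):
    hsv=cv2.cvtColor(s['pixels'],cv2.COLOR_RGB2HSV);m=cv2.inRange(hsv,lo,hi)
    if box:
        k=np.zeros_like(m);k[box[1]:box[3],box[0]:box[2]]=1;m=m*k
    return m
def tri(s1,p1,s2,p2):
    P=lambda s:np.array(s['K'])@np.c_[s['R'],s['t']]
    X=cv2.triangulatePoints(P(s1),P(s2),np.array(p1,float).reshape(2,1),np.array(p2,float).reshape(2,1))
    return (X[:3]/X[3]).ravel()
E
python3 - <<'E'
from h import *
a=snap('top');b=snap('side')
def big(m):
    c=max(cv2.findContours(m,cv2.RETR_EXTERNAL,cv2.CHAIN_APPROX_NONE)[0],key=cv2.contourArea);M=cv2.moments(c);return c,np.array([M['m10']/M['m00'],M['m01']/M['m00']])
for n,lo,hi,bx in (('ring',(105,120,40),(125,255,255),[(400,170,500,240),(300,300,420,400)]),('tab',(3,130,110),(20,255,255),[(375,205,402,232),(305,268,340,298)])):
    r=[big(mask(s,lo,hi,x)) for s,x in zip((a,b),bx)]
    print(n,[(x[1].round(1),cv2.contourArea(x[0])) for x in r],tri(a,r[0][1],b,r[1][1]))
    for s,x in zip((a,b),r): print('  ',ray(s,*x[1],.0335 if n=='ring' else .0405), cv2.minAreaRect(x[0]))
out=np.hstack([cv2.resize(a['pixels'][165:250,180:300],None,fx=6,fy=6,interpolation=2)[:500],])
o2=cv2.resize(b['pixels'][115:215,255:345],None,fx=5,fy=5,interpolation=2)
A=cv2.resize(a['pixels'][160:260,180:300],(400,333),interpolation=2)
B=cv2.resize(b['pixels'][115:215,255:355],(333,333),interpolation=2)
cv2.imwrite('pics/st.png',cv2.cvtColor(np.hstack([A,B]),cv2.COLOR_RGB2BGR))
E
```

```text
ring [(array([448.9, 209. ]), 591.0), (array([352.3, 344.9]), 1056.0)] [ 0.53758232 -0.29800331  0.03686055]
   [ 0.53708605 -0.29905783  0.0335    ] ((449.0000305175781, 209.00001525878906), (26.832815170288086, 28.621667861938477), 63.43495178222656)
   [ 0.53904911 -0.29629073  0.0335    ] ((352.47650146484375, 344.80584716796875), (38.19485855102539, 35.740570068359375), 4.39870548248291)
tab [(array([389.3, 218.6]), 25.0), (array([321.8, 277.6]), 34.0)] [ 0.51665166 -0.15134158  0.04736502]
   [ 0.51672715 -0.15254405  0.0405    ] ((389.34002685546875, 218.62001037597656), (8.600000381469727, 3.8000001907348633), 53.13010025024414)
   [ 0.51841637 -0.14635099  0.0405    ] ((321.6311340332031, 277.557373046875), (4.737365245819092, 9.98687744140625), 50.19443130493164)
```

View pics/st.png

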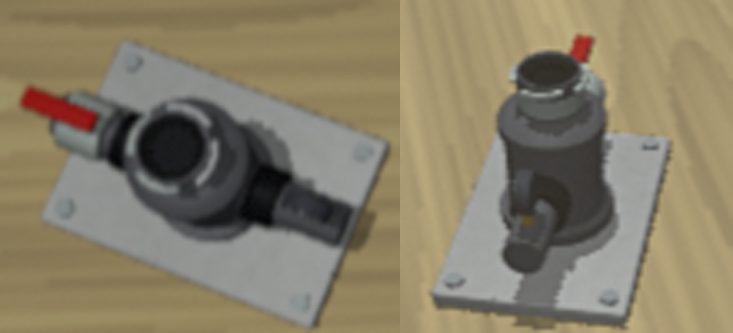

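The crop shows the strainer with its mouth at top-view pixel (231,203) and side-view pixel (300,137). The white thread ramps are visible around the neck.

carry_out:
  series:
    - [0, 0, 0, 1, -0.8, 0, 100]
    - [0, 0, 0, 1, -0.8, 0, 100]
    - [0, 0, 0, 1, -0.8, 0, 100]
    - [0, 0, 0, 1, -0.8, 0, 100]
    - [0, 0, 0, 1, -0.8, 0, 100]

```text
clock: 0.62
ee_pos: [0.3123, -0.5153, 0.3038]
tool_rot: [-0.0, 0.982, 0.187, -0.0]
contact_force: [0.2, -0.5, -0.2]
width: 0.0855
gripper_force: 0.0
```

carry_out:
  series:
    - [0, 0, 0, 1, -0.8, 0, 100]
    - [0, 0, 0, 1, -0.8, 0, 100]
    - [0, 0, 0, 1, -0.8, 0, 100]
    - [0, 0, 0, 1, -0.8, 0, 100]
    - [0, 0, 0, 1, -0.8, 0, 100]

```text
clock: 1.03
ee_pos: [0.3758, -0.4041, 0.3039]
tool_rot: [0.0, 0.982, 0.187, -0.0]
contact_force: [0.5, -0.6, -0.7]
width: 0.0852
gripper_force: 0.0
```

carry_out:
  series:
    - [0, 0, 0, 1, -0.8, 0, 100]
    - [0, 0, 0, 1, -0.8, 0, 100]
    - [0, 0, 0, 1, -0.8, 0, 100]
    - [0, 0, 0, 1, -0.8, 0, 100]
    - [0, 0, 0, 1, -0.8, 0, 100]

```text
clock: 1.45
ee_pos: [0.4394, -0.2929, 0.3039]
tool_rot: [-0.0, 0.982, 0.187, -0.0]
contact_force: [0.4, -0.0, -0.1]
width: 0.0855
gripper_force: 0.0
```

```bash
cat >> h.py <<'E'
def pose():
    s=read_state();q=s['tool_rot'];R=Rn.from_quat([q[1],q[2],q[3],q[0]]).as_matrix()
    return np.array(s['ee_pos']),R,np.degrees(np.arctan2(R[1,0],R[0,0])),s
def go(X,yaw=None):
    "tool-axes units from here to X (TCP); turn first"
    p,R,y,s=pose();tz=0
    if yaw is not None:
        d=(yaw-y+90)%180-90; tz=-d/6; R=R@Rn.from_euler('z',-d,degrees=True).as_matrix()
    print('t',round(s['clock'],2),'pos',p.round(4),'yaw',round(y,2),'tilt',np.degrees(np.arccos(-R[2,2])).round(2),'F',np.round(s['contact_force'],1),'T',np.round(s['wrist_torque'],2),'w',round(s['width'],4),'g',round(s['gripper_force'],1))
    print('turn units z',round(tz,2),'shift units',(R.T@(np.array(X)-p)/.02).round(2))
E
python3 - <<'E'
from h import *
go([.517,-.151,.30],37)
s=snap('wrist','w1.png');print(s['K'],-np.array(s['R']).T@s['t'],np.round(s['R'],3), proj(s,[.517,-.151,.04]),proj(s,[.5376,-.298,.036]))
E
```

```text
t 1.45 pos [ 0.4394 -0.2929  0.3039] yaw 21.58 tilt 0.0 F [ 0.4 -0.  -0.1] T [ 0.02 -0.06  0.03] w 0.0855 g 0.0
turn units z -2.57 shift units [ 7.37 -3.33  0.2 ]
[[324.69939987   0.         318.032375  ]
 [  0.         324.69939987 200.59008249]
 [  0.           0.           1.        ]] [ 0.51912654 -0.26141728  0.37341822] [[ 0.368 -0.93   0.001]
 [-0.878 -0.347  0.329]
 [-0.305 -0.121 -0.944]] [206.66810898  43.69100325] [359.59812707  83.58482541]
```

View pics/w1.png

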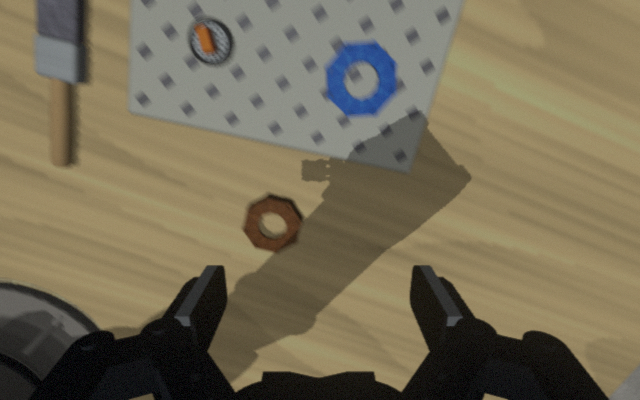

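The wrist view shows the disk at (210,42), orange tab at (205,39), and the ring at (362,78).

```bash
cat >> h.py <<'E'
def blob(s,lo,hi,z,box=None):
    m=mask(s,lo,hi,box);c=max(cv2.findContours(m,cv2.RETR_EXTERNAL,cv2.CHAIN_APPROX_NONE)[0],key=cv2.contourArea)
    W=np.array([ray(s,*p[0],z)[:2] for p in c]).astype(np.float32);r=cv2.minAreaRect(W*1000)
    a=r[2] if r[1][0]>=r[1][1] else r[2]+90
    M=cv2.moments(c);p=(M['m10']/M['m00'],M['m01']/M['m00'])
    print(np.round(p,1),'world',ray(s,*p,z).round(4),'rect',np.round(r[0],1),np.round(r[1],1),'longdir',round(a,1));return W,c,p
OR=((3,130,110),(20,255,255));BL=((105,120,40),(125,255,255))
E
python3 - <<'E'
from h import *
s=snap('wrist')
blob(s,*OR,.0495,(180,10,240,80));blob(s,*BL,.043)
E
```

```text
[211.4  46.6] world [ 0.5187 -0.1534  0.0495] rect [ 518.5 -153.5] [21.2  9.3] longdir 34.1
[366.5  86.6] world [ 0.5403 -0.2992  0.043 ] rect [ 539.1 -299.3] [65.6 66.2] longdir 114.0
```

carry_out:
  series:
    - [0, 0, 0, 0.8, -0.5, 0, 100]
    - [0, 0, 0, 0.8, -0.5, 0, 100]
    - [0, 0, 0, 0.8, -0.5, 0, 100]
    - [0, 0, 0, 0.8, -0.5, 0, 100]
    - [0, 0, 0, 0, -0.8, 0, 100]

```text
clock: 1.97
ee_pos: [0.4799, -0.2175, 0.3038]
tool_rot: [-0.0, 0.982, 0.188, 0.0]
contact_force: [0.2, 1.2, -1.1]
width: 0.0852
gripper_force: 0.0
```

Run:
```python
from h import *
s=snap('wrist','w2.png')
blob(s,*OR,.0495)
blob(s,*BL,.043)
go([.517,-.151,.30],37)
```

```text
[269.5 116.2] world [ 0.5183 -0.1519  0.0495] rect [ 518.  -151.7] [21.   9.7] longdir 33.7
[410.8 149.5] world [ 0.5394 -0.296   0.043 ] rect [ 538.8 -296.4] [68.1 64.8] longdir 68.2
t 2.02 pos [ 0.4778 -0.215   0.3036] yaw 21.75 tilt 0.08 F [0.7 4.2 0.1] T [0.14 0.   0.03] w 0.0852 g 0.0
turn units z -2.54 shift units [ 3.49 -1.37  0.18]
```

View pics/w2.png

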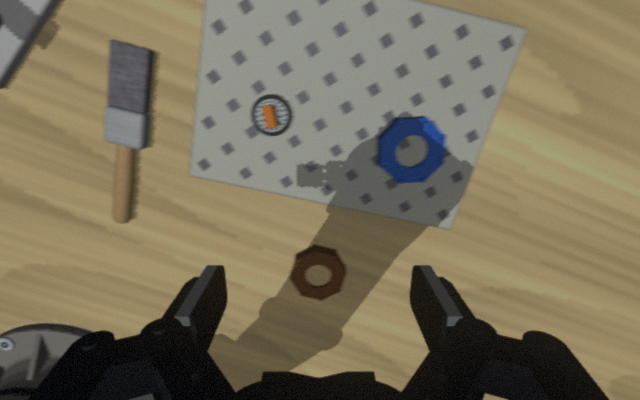

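The tab sits at (270,116), consistent at about (0.518,-0.152) with direction about 34°. The ring is at (411,149). I'll turn to 34° and move over the disk.

carry_out:
  series:
    - [0, 0, -1, 0, 0, 0, 100]
    - [0, 0, -1, 0, 0, 0, 60]
    - [0, 0, 0, 1, -0.5, 0.5, 45]
    - [0, 0, 0, 1, -0.5, 0.5, 45]
    - [0, 0, 0, 1, -0.5, 0.5, 45]

```text
clock: 2.43
ee_pos: [0.5109, -0.1603, 0.2737]
tool_rot: [0.0, 0.958, 0.288, 0.0]
contact_force: [0.8, 0.3, 0.1]
width: 0.0394
gripper_force: 0.0
```

carry_out:
  series:
    - [0, 0, 0, 0, 0, 0.5, 45]
    - [0, 0, 0, 0, 0, 0, 45]

```text
clock: 2.6
ee_pos: [0.5104, -0.1596, 0.2621]
tool_rot: [-0.001, 0.957, 0.29, -0.001]
contact_force: [-1.8, 0.2, -0.8]
width: 0.0383
gripper_force: 0.0
```

Run:
```python
from h import *
s=snap('wrist')
blob(s,*OR,.0495)
blob(s,*BL,.043)
go([.518,-.1518,.107],34)
```

```text
[316.9 175.3] world [ 0.519  -0.1525  0.0495] rect [ 518.8 -152.7] [21.3  9.1] longdir 33.7
[451.1 233.9] world [ 0.5411 -0.2949  0.043 ] rect [ 540.5 -295.6] [74.6 66.3] longdir 70.6
t 2.65 pos [ 0.5104 -0.1606  0.2631] yaw 33.6 tilt 0.12 F [-0.4 -0.2 -0.1] T [-0.02 -0.02  0.  ] w 0.0385 g 0.0
turn units z -0.07 shift units [ 0.58 -0.14  7.81]
```

carry_out:
  series:
    - [0, 0, 0, 0.6, -0.1, 0.5, 45]
    - [0, 0, 0, 0, 0, 1, 45]
    - [0, 0, 0, 0, 0, 1, 45]
    - [0, 0, 0, 0, 0, 1, 45]
    - [0, 0, 0, 0, 0, 1, 45]

```text
clock: 3.07
ee_pos: [0.5198, -0.1535, 0.1739]
tool_rot: [0.001, 0.958, 0.288, 0.0]
contact_force: [0.2, -0.3, 0.2]
width: 0.0386
gripper_force: 0.0
```

carry_out:
  series:
    - [0, 0, 0, 0, 0, 1, 30]
    - [0, 0, 0, 0, 0, 1, 30]
    - [0, 0, 0, 0, 0, 0.5, 30]
    - [0, 0, 0, 0, 0, 0, 30]

```text
clock: 3.4
ee_pos: [0.519, -0.1529, 0.1226]
tool_rot: [-0.001, 0.958, 0.288, -0.001]
contact_force: [-0.7, -0.6, -0.5]
width: 0.0257
gripper_force: 0.0
```

Run:
```python
from h import *
s=snap('wrist')
blob(s,*OR,.0495)
go([.5187,-.1522,.107],34)
t=snap('top');blob(t,*OR,.0495,(375,205,402,232))
```

```text
[316.9 267.4] world [ 0.5192 -0.1522  0.0495] rect [ 518.9 -152.2] [20.1  8.4] longdir 33.9
t 3.45 pos [ 0.5197 -0.1527  0.1239] yaw 33.53 tilt 0.07 F [-0.8 -0.   1.1] T [-0.   -0.01  0.03] w 0.0257 g 0.0
turn units z -0.08 shift units [-0.02 -0.05  0.84]Traceback (most recent call last):
  File "<stdin>", line 5, in <module>
  File "h.py", line 34, in blob
    m=mask(s,lo,hi,box);c=max(cv2.findContours(m,cv2.RETR_EXTERNAL,cv2.CHAIN_APPROX_NONE)[0],key=cv2.contourArea)
                          ~~~^^^^^^^^^^^^^^^^^^^^^^^^^^^^^^^^^^^^^^^^^^^^^^^^^^^^^^^^^^^^^^^^^^^^^^^^^^^^^^^^^^^^
ValueError: max() iterable argument is empty
```

carry_out:
  newtons: 30
  series:
    - [0, 0, 0, 0, 0, 0.84, 30]
    - [0, 0, 0, 0, 0, 0, 30]
    - [0, 0, 0, 0, 0, 0, 0]
    - [0, 0, 0, 0, 0, 0, 0]
    - [0, 0, 0, 0, 0, 0, 0]

```text
clock: 3.92
ee_pos: [0.5207, -0.1521, 0.1082]
tool_rot: [0.0, 0.957, 0.289, 0.001]
contact_force: [-0.3, -0.6, 4.5]
width: 0.0091
gripper_force: 32.8
```

carry_out:
  series:
    - [0, 0, 0, 0, 0, 0, 0]
    - [0, 0, 0, 0, 0, 0, 0]
    - [0, 0, 0, 0, 0, 0, 0]

```text
clock: 4.17
ee_pos: [0.5206, -0.1521, 0.1082]
tool_rot: [0.0, 0.957, 0.289, 0.001]
contact_force: [-1.0, -0.5, 9.1]
width: 0.009
gripper_force: 33.2
```

Run:
```python
from h import *
a=snap('top');b=snap('side')
X=tri(a,(231,203),b,(300,136.6));print(X,ray(a,231,203,.15),ray(b,300,136.6,.15))
go([X[0],X[1],.25])
```

```text
[0.54572314 0.20228457 0.14680998] [0.54459761 0.20151277 0.15      ] [0.54543899 0.19778452 0.15      ]
t 4.27 pos [ 0.5206 -0.1521  0.1082] yaw 33.58 tilt 0.08 F [-0.8  0.6  8. ] T [-0.01  0.46  0.01] w 0.0085 g 33.2
turn units z 0 shift units [ 10.85 -14.06  -7.09]
```

carry_out:
  series:
    - [0, 0, 0, 0, 0, -0.3, 0]
    - [0, 0, 0, 0, 0, -0.7, 0]
    - [0, 0, 0, 0, 0, -1, 0]
    - [0, 0, 0, 0, 0, -1, 0]
    - [0, 0, 0, 0, 0, -1, 0]

```text
clock: 4.68
ee_pos: [0.5201, -0.1519, 0.1887]
tool_rot: [-0.0, 0.957, 0.289, 0.0]
contact_force: [0.9, 0.0, -0.8]
width: 0.0086
gripper_force: 32.0
```

carry_out:
  series:
    - [0, 0, 0, 0.3, -0.5, -1, 0]
    - [0, 0, 0, 0.6, -1, -1, 0]
    - [0, 0, 0, 0.6, -1, -1, 0]
    - [0, 0, 0, 0.6, -1, -1, 0]
    - [0, 0, 0, 0.6, -1, -0.5, 0]

```text
clock: 5.1
ee_pos: [0.5157, -0.0461, 0.2803]
tool_rot: [0.001, 0.957, 0.289, 0.001]
contact_force: [0.5, 0.3, -0.8]
width: 0.009
gripper_force: 32.0
```

carry_out:
  series:
    - [0, 0, 0, 0.6, -1, 0, 0]
    - [0, 0, 0, 0.6, -1, 0, 0]
    - [0, 0, 0, 0.6, -1, 0, 0]
    - [0, 0, 0, 0.6, -1, 0, 0]
    - [0, 0, 0, 0.6, -1, 0, 0]

```text
clock: 5.52
ee_pos: [0.5097, 0.0705, 0.278]
tool_rot: [0.0, 0.957, 0.289, 0.0]
contact_force: [1.5, -0.7, -0.9]
width: 0.0091
gripper_force: 32.0
```

carry_out:
  series:
    - [0, 0, 0, 0.6, -1, 0, 0]
    - [0, 0, 0, 0.6, -1, 0, 0]
    - [0, 0, 0, 0.6, -1, 0, 0]
    - [0, 0, 0, 0.4, -0.5, 0, 0]
    - [0, 0, 0, 0, 0, 0, 0]

```text
clock: 5.93
ee_pos: [0.5076, 0.1551, 0.278]
tool_rot: [-0.001, 0.957, 0.291, 0.001]
contact_force: [-0.4, -0.3, -0.7]
width: 0.0093
gripper_force: 32.0
```

Run:
```python
from h import *
go([.545,.2015,.25])
s=snap('wrist','w3.png');print(proj(s,[.545,.2015,.15]))
```

```text
t 5.93 pos [0.5076 0.1551 0.278 ] yaw 33.8 tilt 0.08 F [-0.4 -0.3 -0.7] T [0.04 0.02 0.04] w 0.0093 g 32.0
turn units z 0 shift units [ 2.84 -0.88  1.4 ]
[288.35076344 138.44171376]
```

View pics/w3.png

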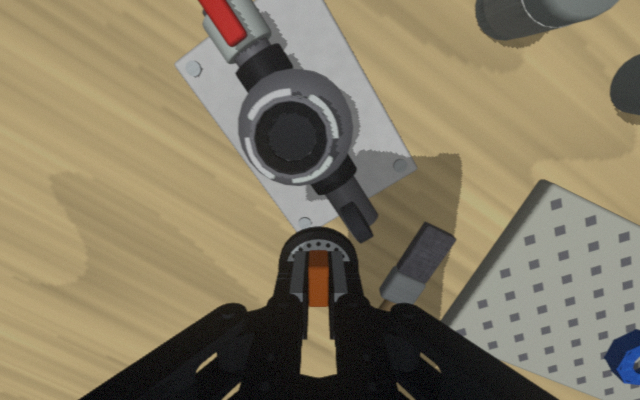

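The wrist view shows the mouth circle at about (290,136), four white ramps around it, and the disk held level at (317,250).

```bash
cat > th.py <<'E'
from h import *
def thread(s,c0=(.545,.2015)):
    u0,v0=proj(s,[*c0,.15]).astype(int)
    hsv=cv2.cvtColor(s['pixels'],cv2.COLOR_RGB2HSV)
    vv,uu=np.mgrid[max(v0-70,0):v0+70,u0-70:u0+70];vv=vv.ravel();uu=uu.ravel()
    m=(hsv[vv,uu,2]>165)&(hsv[vv,uu,1]<60)
    W=np.array([ray(s,u,v,.1465)[:2] for u,v in zip(uu,vv)])
    c=np.array(c0)
    for i in range(8):
        r=np.linalg.norm(W-c,axis=1);k=m&(r>.0225)&(r<.031)
        P=W[k];A=np.c_[2*P,np.ones(len(P))];x=np.linalg.lstsq(A,(P**2).sum(1),rcond=None)[0];c=x[:2]
    R=np.sqrt(x[2]+c@c)
    d=W-c;r=np.linalg.norm(d,axis=1);th=np.degrees(np.arctan2(d[:,1],d[:,0]))%360
    h=np.array([(m&(r>.0245)&(r<.030)&(abs((th-a+180)%360-180)<2)).sum() for a in range(0,360,4)])
    print('thread centre',c.round(4),'R',R.round(4),k.sum());print(dict(zip(range(0,360,4),h.tolist())))
    g=mask(s,(0,0,0),(180,255,60),(u0-30,v0-30,u0+30,v0+30))
    n,l,stt,cen=cv2.connectedComponentsWithStats(g);i=1+np.argmax(stt[1:,4]);print('dark',stt[i],cen[i],ray(s,*cen[i],.15))
E
python3 - <<'E'
from th import *
s=snap('wrist');thread(s)
g=cv2.cvtColor(s['pixels'],cv2.COLOR_RGB2GRAY)
print(cv2.HoughCircles(cv2.resize(g[60:210,220:360],None,fx=3,fy=3),cv2.HOUGH_GRADIENT,1,300,param1=80,param2=20,minRadius=60,maxRadius=140)/3+[[[220,60,0]]])
E
```

```text
thread centre [0.5449 0.2003] R 0.0275 971
{0: 19, 4: 19, 8: 8, 12: 0, 16: 0, 20: 0, 24: 0, 28: 0, 32: 6, 36: 18, 40: 20, 44: 22, 48: 19, 52: 18, 56: 18, 60: 19, 64: 18, 68: 21, 72: 18, 76: 15, 80: 18, 84: 16, 88: 19, 92: 18, 96: 9, 100: 0, 104: 0, 108: 0, 112: 0, 116: 0, 120: 1, 124: 10, 128: 11, 132: 10, 136: 13, 140: 11, 144: 12, 148: 12, 152: 13, 156: 11, 160: 13, 164: 13, 168: 10, 172: 11, 176: 14, 180: 16, 184: 15, 188: 3, 192: 0, 196: 1, 200: 1, 204: 0, 208: 0, 212: 0, 216: 6, 220: 11, 224: 10, 228: 11, 232: 11, 236: 11, 240: 8, 244: 9, 248: 13, 252: 13, 256: 11, 260: 12, 264: 13, 268: 11, 272: 16, 276: 13, 280: 1, 284: 0, 288: 0, 292: 0, 296: 0, 300: 0, 304: 0, 308: 10, 312: 14, 316: 14, 320: 12, 324: 14, 328: 15, 332: 16, 336: 16, 340: 16, 344: 16, 348: 14, 352: 17, 356: 17}
dark [ 255  106   60   60 3413] [285.37093466 135.50805743] [0.54569153 0.20195227 0.15      ]
[[[292.5        139.16666412  42.06666565]]]
```

Run:
```python
from h import *
from scipy.optimize import least_squares
s=snap('wrist');p,R,y,_=pose()
g=cv2.cvtColor(s['pixels'],cv2.COLOR_RGB2GRAY)
zb=p[2]-.0842+.0015
pts=[]
for u in range(284,352,2):
    col=g[205:290,u].astype(int);d=np.where(col<60)[0]
    if len(d): pts.append((u,205+d[0]))
print(pts[::4])
W=np.array([ray(s,u,v-.5,zb)[:2] for u,v in pts])
f=least_squares(lambda c:np.linalg.norm(W-c[:2],axis=1)-.0208,p[:2],loss='soft_l1',f_scale=.0005)
f2=least_squares(lambda c:np.linalg.norm(W-c[:2],axis=1)-c[2],[*p[:2],.02],loss='soft_l1',f_scale=.0005)
print(p,f.x,f2.x,'tool offset',(R.T[:2,:2]@(f.x-p[:2])),np.abs(f.fun).mean())
```

```text
[(284, np.int64(246)), (292, np.int64(236)), (300, np.int64(231)), (308, np.int64(228)), (316, np.int64(227)), (324, np.int64(228)), (332, np.int64(205)), (340, np.int64(205)), (348, np.int64(205))]
[0.50791889 0.15136866 0.27747243] [0.5228273  0.14694936] [ -52.25621129 -125.08401766  135.91524573] tool offset [0.00997772 0.01192627] 0.003710106613980942
```

Run:
```python
from h import *
from th import thread
from scipy.optimize import least_squares
s=snap('wrist');p,R,y,_=pose()
g=cv2.cvtColor(s['pixels'],cv2.COLOR_RGB2GRAY)
zb=p[2]-.0842+.0015
pts=[]
for u in list(range(282,331,2)):
    d=np.where(g[215:275,u]<60)[0]
    if len(d): pts.append((u,215+d[0]))
W=np.array([ray(s,u,v-.5,zb)[:2] for u,v in pts])
f=least_squares(lambda c:np.linalg.norm(W-c[:2],axis=1)-.0208,p[:2],loss='soft_l1',f_scale=.0005)
f2=least_squares(lambda c:np.linalg.norm(W-c[:2],axis=1)-c[2],[*p[:2],.02],loss='soft_l1',f_scale=.0005)
print(p,f.x,f2.x,'tool offset',(R.T[:2,:2]@(f.x-p[:2])),np.abs(f.fun).mean())
thread(s)
go([.545,.2015,.25])
```

```text
[0.50798785 0.15105125 0.27741405] [0.50639538 0.14981484] [0.50656304 0.15006816 0.02052021] tool offset [-0.00201044  0.000151  ] 0.00011706662294885012
thread centre [0.5449 0.2006] R 0.0275 986
{0: 20, 4: 18, 8: 9, 12: 0, 16: 0, 20: 0, 24: 0, 28: 0, 32: 6, 36: 19, 40: 22, 44: 22, 48: 20, 52: 19, 56: 18, 60: 20, 64: 16, 68: 21, 72: 18, 76: 19, 80: 16, 84: 16, 88: 19, 92: 19, 96: 11, 100: 0, 104: 0, 108: 0, 112: 0, 116: 0, 120: 0, 124: 9, 128: 12, 132: 13, 136: 12, 140: 11, 144: 9, 148: 10, 152: 12, 156: 11, 160: 13, 164: 11, 168: 17, 172: 12, 176: 13, 180: 15, 184: 16, 188: 3, 192: 2, 196: 1, 200: 1, 204: 0, 208: 0, 212: 0, 216: 8, 220: 9, 224: 11, 228: 12, 232: 13, 236: 9, 240: 10, 244: 9, 248: 13, 252: 14, 256: 12, 260: 12, 264: 13, 268: 15, 272: 15, 276: 13, 280: 2, 284: 0, 288: 0, 292: 0, 296: 0, 300: 0, 304: 0, 308: 9, 312: 13, 316: 14, 320: 13, 324: 14, 328: 14, 332: 19, 336: 16, 340: 18, 344: 15, 348: 14, 352: 18, 356: 15}
dark [ 252  105   60   60 3429] [282.06299213 134.25284339] [0.5456034  0.20183553 0.15      ]
t 6.13 pos [0.508  0.1511 0.2774] yaw 33.53 tilt 0.02 F [-0.1 -0.4 -0. ] T [-0.01 -0.    0.04] w 0.0092 g 32.0
turn units z 0 shift units [ 2.94 -1.08  1.37]
```

Run:
```python
from h import *
go([.5465,.2018,.245])
```

```text
t 6.13 pos [0.508  0.1511 0.2774] yaw 33.53 tilt 0.02 F [-0.1 -0.4 -0. ] T [-0.01 -0.    0.04] w 0.0092 g 32.0
turn units z 0 shift units [ 3.01 -1.05  1.62]
```

carry_out:
  series:
    - [0, 0, 0, 1, -0.36, 0.2, 0]
    - [0, 0, 0, 1, -0.36, 0.3, 0]
    - [0, 0, 0, 1, -0.36, 0.3, 0]
    - [0, 0, 0, 0, 0, 0.2, 0]
    - [0, 0, 0, 0, 0, 0, 0]

```text
clock: 6.55
ee_pos: [0.5461, 0.2028, 0.2562]
tool_rot: [-0.0, 0.957, 0.289, -0.001]
contact_force: [0.6, -0.7, -1.2]
width: 0.0089
gripper_force: 32.0
```

carry_out:
  series:
    - [0, 0, 0, 0, 0, 0, 0]
    - [0, 0, 0, 0, 0, 0, 0]
    - [0, 0, 0, 0, 0, 0, 0]

```text
clock: 6.8
ee_pos: [0.546, 0.2023, 0.2576]
tool_rot: [0.0, 0.958, 0.288, 0.0]
contact_force: [0.0, 0.4, -0.4]
width: 0.009
gripper_force: 32.0
```

Run:
```python
from h import *
go([.5465,.2018,.2392])
```

```text
t 6.8 pos [0.546  0.2023 0.2576] yaw 33.52 tilt 0.03 F [ 0.   0.4 -0.4] T [-0.01  0.01  0.05] w 0.009 g 32.0
turn units z 0 shift units [0.01 0.03 0.92]
```

carry_out:
  series:
    - [0, 0, 0, 0, 0, 0.5, 0]
    - [0, 0, 0, 0, 0, 0.45, 0]
    - [0, 0, 0, 0, 0, 0, 0]
    - [0, 0, 0, 0, 0, 0, 0]

```text
clock: 7.13
ee_pos: [0.5456, 0.2029, 0.2372]
tool_rot: [0.0, 0.957, 0.289, -0.001]
contact_force: [0.3, -0.2, -0.4]
width: 0.0091
gripper_force: 32.0
```

carry_out:
  series:
    - [0, 0, 0, 0, 0, 0.08, 0]
    - [0, 0, 0, 0, 0, 0.07, 0]
    - [0, 0, 0, 0, 0, 0.05, 0]
    - [0, 0, 0, 0, 0, 0, 0]

```text
clock: 7.47
ee_pos: [0.546, 0.2032, 0.234]
tool_rot: [-0.0, 0.957, 0.289, -0.0]
contact_force: [0.7, 0.6, -0.9]
width: 0.0089
gripper_force: 32.0
```

carry_out:
  series:
    - [0, 0, 0, 0, 0, 0.04, 0]
    - [0, 0, 0, 0, 0, 0.04, 0]
    - [0, 0, 0, 0, 0, 0, 0]

```text
clock: 7.72
ee_pos: [0.546, 0.2032, 0.2325]
tool_rot: [-0.0, 0.957, 0.289, 0.0]
contact_force: [0.6, 0.5, -0.6]
width: 0.0092
gripper_force: 32.0
```

carry_out:
  series:
    - [0, 0, 0, -0.02, 0.06, 0, 0]
    - [0, 0, 0, 0, 0, 0.05, 0]
    - [0, 0, 0, 0, 0, 0, 0]

```text
clock: 7.97
ee_pos: [0.5463, 0.2018, 0.2314]
tool_rot: [-0.0, 0.957, 0.289, -0.0]
contact_force: [0.3, 0.1, -0.2]
width: 0.0089
gripper_force: 32.0
```

carry_out:
  series:
    - [0, 0, 0, 0, 0, 0.05, 0]
    - [0, 0, 0, 0, 0, 0, 0]

```text
clock: 8.13
ee_pos: [0.5463, 0.2019, 0.2304]
tool_rot: [-0.0, 0.957, 0.289, -0.0]
contact_force: [0.5, 0.1, -0.3]
width: 0.0088
gripper_force: 32.0
```

carry_out:
  series:
    - [0, 0, 0, 0, 0, 0.05, 0]
    - [0, 0, 0, 0, 0, 0, 0]

```text
clock: 8.3
ee_pos: [0.5463, 0.202, 0.2293]
tool_rot: [-0.0, 0.957, 0.289, -0.0]
contact_force: [0.8, 0.1, -0.5]
width: 0.0095
gripper_force: 32.0
```

carry_out:
  series:
    - [0, 0, 0, 0, 0, 0.03, 0]
    - [0, 0, 0, 0, 0, 0, 0]

```text
clock: 8.47
ee_pos: [0.5463, 0.202, 0.229]
tool_rot: [-0.0, 0.957, 0.289, 0.0]
contact_force: [-0.7, -0.4, 1.1]
width: 0.0089
gripper_force: 32.4
```

carry_out:
  series:
    - [0, 0, 0, 0, 0, 0.03, 0]
    - [0, 0, 0, 0, 0, 0, 0]

```text
clock: 8.63
ee_pos: [0.5464, 0.202, 0.2286]
tool_rot: [0.0, 0.957, 0.289, 0.0]
contact_force: [-2.6, -1.4, 7.0]
width: 0.0091
gripper_force: 33.0
```

carry_out:
  series:
    - [0, 0, 0, 0, 0, 0.03, 0]
    - [0, 0, 0, 0, 0, 0, 0]

```text
clock: 8.8
ee_pos: [0.5464, 0.202, 0.2283]
tool_rot: [0.0, 0.957, 0.289, 0.0]
contact_force: [-4.9, -1.9, 10.1]
width: 0.0089
gripper_force: 33.5
```

carry_out:
  series:
    - [0, 0, 0, -0.03, 0, -0.02, 0]
    - [0, 0, 0, 0, 0, 0, 20]
    - [0, 0, 0, 0, 0, 0, 35]
    - [0, 0, 0, 0, 0, 0, 35]
    - [0, 0, 0, 0, 0, 0, 35]

```text
clock: 9.22
ee_pos: [0.5458, 0.2016, 0.228]
tool_rot: [-0.0, 0.957, 0.289, -0.0]
contact_force: [0.0, -0.1, 0.1]
width: 0.0299
gripper_force: 0.0
```

carry_out:
  series:
    - [0, 0, 0, 0, 0, -0.5, 35]
    - [0, 0, 0, 0, 0, -1, 35]
    - [0, 0, 0, 0, 0, -1, 50]
    - [0, 0, 0, -1, 0, -0.5, 100]
    - [0, 0, 0, -1, 0, 0, 100]

```text
clock: 9.63
ee_pos: [0.5131, 0.1803, 0.2909]
tool_rot: [-0.0, 0.957, 0.289, 0.002]
contact_force: [0.2, 0.1, -1.1]
width: 0.0651
gripper_force: 0.0
```

carry_out:
  series:
    - [0, 0, 0, -1, 0, 0, 100]
    - [0, 0, 0, -0.5, 0.5, 0, 100]
    - [0, 0, 0, 0, 0, 0, 100]

```text
clock: 9.88
ee_pos: [0.4924, 0.1523, 0.2891]
tool_rot: [0.001, 0.958, 0.288, 0.0]
contact_force: [1.2, -0.9, -0.2]
width: 0.0856
gripper_force: 0.0
```

Run:
```python
from th import *
s=snap('wrist');u,v=proj(s,[.545,.2005,.15]);print(u,v)
u,v=int(u),int(v)
blob(s,*OR,.1705,(u-60,max(v-60,0),u+60,v+60))
c=s['pixels'][max(v-60,0):v+60,u-70:u+70];cv2.imwrite('pics/w4.png',cv2.cvtColor(cv2.resize(c,None,fx=4,fy=4),cv2.COLOR_RGB2BGR))
thread(s)
p,R,y,_=pose();c=R.T
go([.539,-.297,.2])
```

```text
299.28918388718745 113.52205690380174
[297.1 114.9] world [0.5456 0.201  0.1705] rect [545.1 200.8] [21.4  9.1] longdir 32.7
thread centre [0.5456 0.2009] R 0.0271 423
{0: 9, 4: 10, 8: 1, 12: 0, 16: 0, 20: 0, 24: 0, 28: 0, 32: 0, 36: 7, 40: 12, 44: 13, 48: 10, 52: 9, 56: 11, 60: 10, 64: 10, 68: 11, 72: 9, 76: 9, 80: 7, 84: 10, 88: 10, 92: 10, 96: 4, 100: 0, 104: 0, 108: 0, 112: 0, 116: 0, 120: 0, 124: 2, 128: 6, 132: 8, 136: 9, 140: 9, 144: 3, 148: 6, 152: 7, 156: 7, 160: 8, 164: 6, 168: 4, 172: 7, 176: 5, 180: 9, 184: 6, 188: 0, 192: 0, 196: 0, 200: 0, 204: 0, 208: 0, 212: 0, 216: 1, 220: 6, 224: 5, 228: 7, 232: 3, 236: 3, 240: 2, 244: 2, 248: 6, 252: 4, 256: 4, 260: 7, 264: 4, 268: 5, 272: 9, 276: 2, 280: 0, 284: 0, 288: 0, 292: 0, 296: 0, 300: 0, 304: 0, 308: 6, 312: 3, 316: 4, 320: 6, 324: 6, 328: 7, 332: 10, 336: 6, 340: 8, 344: 4, 348: 4, 352: 10, 356: 5}
dark [267  82  60  60 740] [288.97837838 102.13108108] [0.54723322 0.20942252 0.15      ]
t 9.93 pos [0.493  0.1536 0.2891] yaw 33.5 tilt 0.06 F [0.1 0.  0.2] T [ 0.05 -0.   -0.02] w 0.0854 g 0.0
turn units z 0 shift units [-10.52  20.05   4.46]
```

View pics/w4.png

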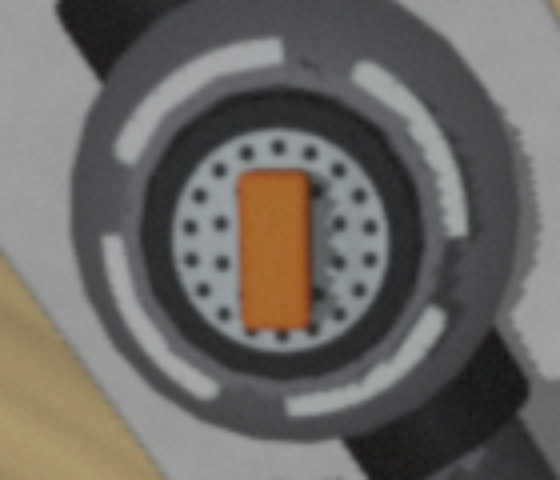

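The crop shows the disk lying level and centred in the mouth with its tab up. The thread gaps are centred near 21.5° (mod 90). Next is the ring.

carry_out:
  series:
    - [0, 0, 0, -0.67, 1, 0, 100]
    - [0, 0, 0, -0.67, 1, 0, 100]
    - [0, 0, 0, -0.67, 1, 0, 100]
    - [0, 0, 0, -0.67, 1, 0, 100]
    - [0, 0, 0, -0.67, 1, 0, 100]

```text
clock: 10.35
ee_pos: [0.493, 0.0338, 0.2886]
tool_rot: [-0.0, 0.957, 0.289, 0.0]
contact_force: [0.8, 0.9, 0.1]
width: 0.0853
gripper_force: 0.0
```

carry_out:
  series:
    - [0, 0, 0, -0.67, 1, 0, 100]
    - [0, 0, 0, -0.67, 1, 0, 100]
    - [0, 0, 0, -0.67, 1, 0, 100]
    - [0, 0, 0, -0.67, 1, 0, 100]
    - [0, 0, 0, -0.67, 1, 0, 100]

```text
clock: 10.77
ee_pos: [0.4927, -0.0867, 0.2886]
tool_rot: [-0.0, 0.957, 0.289, 0.0]
contact_force: [0.6, 0.3, -0.0]
width: 0.0854
gripper_force: 0.0
```

carry_out:
  series:
    - [0, 0, 0, -0.67, 1, 0, 100]
    - [0, 0, 0, -0.67, 1, 0, 100]
    - [0, 0, 0, -0.67, 1, 0, 100]
    - [0, 0, 0, -0.67, 1, 0, 100]
    - [0, 0, 0, -0.67, 1, 0, 100]

```text
clock: 11.18
ee_pos: [0.4923, -0.2073, 0.2885]
tool_rot: [-0.0, 0.957, 0.289, 0.0]
contact_force: [0.4, 0.7, 0.6]
width: 0.0851
gripper_force: 0.0
```

carry_out:
  series:
    - [0, 0, 0, -0.67, 1, 0, 100]
    - [0, 0, 0, -0.67, 1, 0, 100]
    - [0, 0, 0, -0.67, 1, 0, 100]
    - [0, 0, 0, -0.67, 0.5, 0.5, 100]
    - [0, 0, 0, 0, 0, 0, 100]

```text
clock: 11.6
ee_pos: [0.4847, -0.2976, 0.2769]
tool_rot: [-0.0, 0.958, 0.287, -0.001]
contact_force: [-1.2, 0.1, -0.2]
width: 0.0857
gripper_force: 0.0
```

```bash
cat > ring.py <<'E'
from h import *
def ring(z=.043):
    s=snap('wrist');W,c,p=blob(s,*BL,z)
    hull=cv2.convexHull((W*1e3).astype(np.float32))[:,0]
    # flat angle: support widths mod 45
    best=min((np.mean([np.ptp(hull@[np.cos(np.radians(a+k)),np.sin(np.radians(a+k))]) for k in(0,45,90,135)]),a) for a in np.arange(0,45,.5))
    cc=[]
    for k in (0,45,90,135):
        n=np.array([np.cos(np.radians(best[1]+k)),np.sin(np.radians(best[1]+k))]);q=hull@n;cc.append((q.max()-q.min(),(q.max()+q.min())/2))
    N=np.array([[np.cos(np.radians(best[1]+k)),np.sin(np.radians(best[1]+k))] for k in(0,45,90,135)])
    ctr=np.linalg.lstsq(N,np.array([x[1] for x in cc]),rcond=None)[0]
    print('flat angle mod45',best[1],'widths',[round(float(x[0]),1) for x in cc],'centre mm',ctr.round(1));return ctr/1e3,best[1],s
E
python3 - <<'E'
from ring import *
ring();go([.539,-.297,.2],24);print(pose()[3]['qpos'].round(2))
E
```

```text
[351.8 132.7] world [ 0.5405 -0.2983  0.043 ] rect [ 539.4 -298.9] [66.5 66.2] longdir 69.8
flat angle mod45 25.0 widths [66.4, 66.5, 66.6, 66.3] centre mm [ 539.3 -298.9]
t 11.65 pos [ 0.4854 -0.2957  0.2774] yaw 33.46 tilt 0.08 F [ 0.4 -0.3 -0.2] T [-0.03  0.07  0.01] w 0.0853 g 0.0
turn units z 1.58 shift units [2.43 1.15 3.87]
[ 0.54  0.28 -0.12  1.87  0.04  0.99 -0.59]
```

carry_out:
  series:
    - [0, 0, 0, 0.45, 1, 0, 100]
    - [0, 0, 0, 0.45, 1, 0, 100]
    - [0, 0, 0, 0.45, 1, 0, 100]
    - [0, 0, 0, 0.45, 1, 0, 100]
    - [0, 0, -0.6, 0, 0, 0, 100]

```text
clock: 12.07
ee_pos: [0.5635, -0.3413, 0.2781]
tool_rot: [0.0, 0.948, 0.319, 0.001]
contact_force: [-0.1, 0.5, -0.1]
width: 0.0856
gripper_force: 0.0
```

carry_out:
  series:
    - [0, 0, -1, 0, 0, 0, 100]
    - [0, 0, -1, 0, 0, 0, 100]
    - [0, 0, -1, 0, 0, 0, 100]
    - [0, 0, -1, 0, 0, 0, 100]
    - [0, 0, -1, 0, 0, 0, 100]

```text
clock: 12.48
ee_pos: [0.561, -0.3398, 0.2786]
tool_rot: [-0.0, 0.831, 0.556, 0.0]
contact_force: [-0.0, 0.5, -0.1]
width: 0.0855
gripper_force: 0.0
```

carry_out:
  series:
    - [0, 0, -1, 0, 0, 0, 100]
    - [0, 0, -1, 0, 0, 0, 100]
    - [0, 0, -1, 0, 0, 0, 100]
    - [0, 0, -1, 0, 0, 0, 100]
    - [0, 0, -1, 0, 0, 0, 100]

```text
clock: 12.9
ee_pos: [0.5609, -0.3399, 0.2786]
tool_rot: [0.0, 0.659, 0.752, 0.0]
contact_force: [0.1, 1.1, 1.3]
width: 0.0854
gripper_force: 0.0
```

carry_out:
  series:
    - [0, 0, -1, 0, 0, 0, 100]
    - [0, 0, -1, 0, 0, 0, 100]
    - [0, 0, -1, 0, 0, 0, 100]
    - [0, 0, 0, 0, 0, 0, 100]
    - [0, 0, 0, 0, 0, 0, 100]

```text
clock: 13.32
ee_pos: [0.5605, -0.3404, 0.2784]
tool_rot: [0.0, 0.537, 0.844, 0.0]
contact_force: [-0.1, -0.2, -0.2]
width: 0.0854
gripper_force: 0.0
```

Run:
```python
from ring import *
ring();go([.539,-.2985,.2],115);print(pose()[3]['qpos'].round(2))
```

```text
[314.7 130.5] world [ 0.5386 -0.2985  0.043 ] rect [ 539.1 -299.7] [65.8 66.2] longdir 160.5
flat angle mod45 25.5 widths [65.8, 65.8, 66.6, 66.2] centre mm [ 539.1 -299.6]
t 13.37 pos [ 0.5604 -0.3406  0.2783] yaw 115.0 tilt 0.03 F [-0.   0.1  0.6] T [ 0.03  0.01 -0.06] w 0.0856 g 0.0
turn units z 0.0 shift units [ 2.36 -0.08  3.92]
[ 0.74  0.45 -0.4   1.66  0.19  1.08  0.73]
```

carry_out:
  series:
    - [0, 0, 0, 1, -0.09, 0.5, 100]
    - [0, 0, 0, 1, 0, 1, 100]
    - [0, 0, 0, 0.32, 0, 1, 100]
    - [0, 0, 0, 0, 0, 1, 100]
    - [0, 0, 0, 0, 0, 1, 100]

```text
clock: 13.78
ee_pos: [0.5387, -0.2992, 0.1878]
tool_rot: [0.0, 0.537, 0.844, 0.0]
contact_force: [0.8, -0.5, -0.8]
width: 0.085
gripper_force: 0.0
```

carry_out:
  series:
    - [0, 0, 0, 0, 0, 1, 100]
    - [0, 0, 0, 0, 0, 1, 100]
    - [0, 0, 0, 0, 0, 1, 100]
    - [0, 0, 0, 0, 0, 0.4, 100]
    - [0, 0, 0, 0, 0, 0, 100]

```text
clock: 14.2
ee_pos: [0.538, -0.2993, 0.1185]
tool_rot: [-0.001, 0.537, 0.844, -0.0]
contact_force: [-0.5, 0.3, -0.5]
width: 0.0854
gripper_force: 0.0
```

Run:
```python
from ring import *
snap('wrist','w5.png');ring();go([.5392,-.2993,.095],115.3)
```

```text
[317.7 255.1] world [ 0.5373 -0.2952  0.043 ] rect [ 538.1 -297.2] [66.6 71.5] longdir 115.2
flat angle mod45 25.0 widths [66.6, 69.4, 71.5, 69.3] centre mm [ 538.3 -297.5]
t 14.3 pos [ 0.539  -0.2998  0.1208] yaw 115.13 tilt 0.02 F [0.2 0.5 0.5] T [ 0.02  0.02 -0.  ] w 0.0852 g 0.0
turn units z -0.03 shift units [0.02 0.02 1.29]
```

View pics/w5.png

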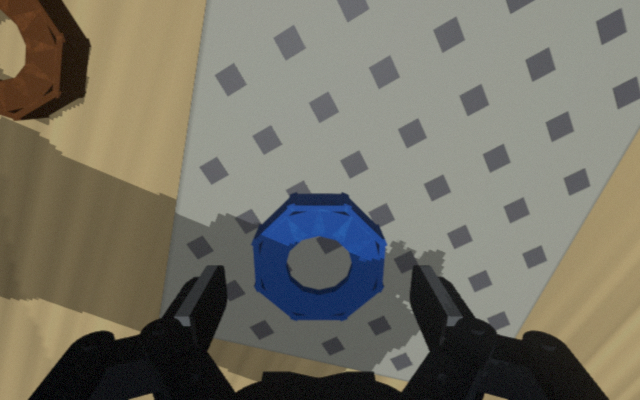

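The ring sits centred between the open fingers at (318,255), with flats square to the pads.

carry_out:
  newtons: 30
  series:
    - [0, 0, 0, 0, 0, 0.8, 100]
    - [0, 0, 0, 0, 0, 0.65, 100]
    - [0, 0, 0, 0, 0, 0, 60]
    - [0, 0, 0, 0, 0, 0, 60]
    - [0, 0, 0, 0, 0, 0, 60]

```text
clock: 14.72
ee_pos: [0.5388, -0.3001, 0.0919]
tool_rot: [0.0, 0.536, 0.844, 0.0]
contact_force: [-0.1, -0.6, -0.5]
width: 0.0653
gripper_force: 33.8
```

carry_out:
  series:
    - [0, 0, 0, 0, 0, 0, 60]
    - [0, 0, 0, 0, 0, 0, 60]
    - [0, 0, 0, 0, 0, -0.3, 60]
    - [0, 0, 0, 0, 0, -0.5, 60]
    - [0, 0, 0, 0, 0, 0, 60]

```text
clock: 15.13
ee_pos: [0.5394, -0.3003, 0.1094]
tool_rot: [0.001, 0.536, 0.844, 0.0]
contact_force: [1.1, -1.0, 0.4]
width: 0.0657
gripper_force: 33.8
```

Run:
```python
from ring import *
ring(.043+.016);go([.5447,.2008,.28],111.5)
```

```text
[318.  284.6] world [ 0.5384 -0.2958  0.059 ] rect [ 539.9 -299. ] [71.5 71.3] longdir 70.3
flat angle mod45 25.0 widths [68.2, 71.4, 75.0, 71.5] centre mm [ 539.8 -298.6]
t 15.18 pos [ 0.5392 -0.3003  0.1087] yaw 115.18 tilt 0.13 F [-0.3 -0.6 -0.7] T [-0.02  0.02 -0.02] w 0.0654 g 33.8
turn units z 0.61 shift units [23.2   9.45 -8.59]
```

carry_out:
  series:
    - [0, 0, 0, 0, 0, -1, 60]
    - [0, 0, 0, 0, 0, -1, 60]
    - [0, 0, 0, 0, 0, -1, 60]
    - [0, 0, 0, 0.4, 0.16, -1, 60]
    - [0, 0, 0, 0.8, 0.32, -1, 60]

```text
clock: 15.6
ee_pos: [0.5366, -0.2758, 0.2081]
tool_rot: [0.0, 0.537, 0.844, -0.0]
contact_force: [-0.3, 0.4, -0.1]
width: 0.0653
gripper_force: 33.8
```

carry_out:
  series:
    - [0, 0, 0, 1, 0.41, -1, 60]
    - [0, 0, 0, 1, 0.41, -1, 60]
    - [0, 0, 0, 1, 0.41, -0.8, 60]
    - [0, 0, 0, 1, 0.41, 0, 60]
    - [0, 0, 0, 1, 0.41, 0, 60]

```text
clock: 16.02
ee_pos: [0.5317, -0.1653, 0.2645]
tool_rot: [0.001, 0.536, 0.844, 0.0]
contact_force: [0.6, 1.4, -0.1]
width: 0.0655
gripper_force: 33.9
```

carry_out:
  series:
    - [0, 0, 0, 1, 0.41, 0, 60]
    - [0, 0, 0, 1, 0.41, 0, 60]
    - [0, 0, 0, 1, 0.41, 0, 60]
    - [0, 0, 0, 1, 0.41, 0, 60]
    - [0, 0, 0, 1, 0.41, 0, 60]

```text
clock: 16.43
ee_pos: [0.5258, -0.0573, 0.2633]
tool_rot: [0.0, 0.536, 0.844, -0.0]
contact_force: [0.7, 0.1, -0.5]
width: 0.0654
gripper_force: 33.9
```

carry_out:
  series:
    - [0, 0, 0, 1, 0.41, 0, 60]
    - [0, 0, 0, 1, 0.41, 0, 60]
    - [0, 0, 0, 1, 0.41, 0, 60]
    - [0, 0, 0, 1, 0.41, 0, 60]
    - [0, 0, 0, 1, 0.41, 0, 60]

```text
clock: 16.85
ee_pos: [0.5204, 0.0506, 0.2633]
tool_rot: [0.0, 0.536, 0.844, 0.0]
contact_force: [-0.3, 1.3, -0.7]
width: 0.0654
gripper_force: 33.9
```

carry_out:
  series:
    - [0, 0, 0, 1, 0.41, 0, 60]
    - [0, 0, 0, 1, 0.41, 0, 60]
    - [0, 0, 0, 1, 0.41, 0, 60]
    - [0, 0, 0, 1, 0.41, 0, 60]
    - [0, 0, 0, 0, 0, 0, 60]

```text
clock: 17.27
ee_pos: [0.5156, 0.1403, 0.2636]
tool_rot: [-0.0, 0.534, 0.845, 0.001]
contact_force: [-1.2, 0.5, -0.1]
width: 0.0653
gripper_force: 33.9
```

Run:
```python
from ring import *
from th import thread
go([.5447,.2008,.27],111.5)
s=snap('wrist','w6.png');print(proj(s,[.545,.2005,.15]))
try: thread(s)
except Exception as e: print(e)
blob(s,*OR,.1705)
```

```text
t 17.27 pos [0.5156 0.1403 0.2636] yaw 115.45 tilt 0.11 F [-1.2  0.5 -0.1] T [0.01 0.03 0.01] w 0.0653 g 33.9
turn units z 0.66 shift units [ 2.28  2.46 -0.31]
[407.08275545 166.60245163]
thread centre [0.5458 0.2006] R 0.0276 1186
{0: 19, 4: 17, 8: 10, 12: 0, 16: 0, 20: 0, 24: 0, 28: 0, 32: 0, 36: 16, 40: 27, 44: 27, 48: 27, 52: 26, 56: 22, 60: 19, 64: 16, 68: 18, 72: 17, 76: 20, 80: 18, 84: 20, 88: 21, 92: 21, 96: 21, 100: 4, 104: 0, 108: 0, 112: 0, 116: 0, 120: 0, 124: 0, 128: 21, 132: 21, 136: 23, 140: 22, 144: 21, 148: 18, 152: 20, 156: 22, 160: 20, 164: 20, 168: 17, 172: 17, 176: 17, 180: 20, 184: 18, 188: 7, 192: 0, 196: 0, 200: 0, 204: 0, 208: 0, 212: 6, 216: 16, 220: 16, 224: 17, 228: 17, 232: 14, 236: 14, 240: 13, 244: 15, 248: 17, 252: 15, 256: 14, 260: 14, 264: 16, 268: 17, 272: 18, 276: 15, 280: 0, 284: 0, 288: 0, 292: 0, 296: 0, 300: 2, 304: 10, 308: 11, 312: 12, 316: 13, 320: 11, 324: 12, 328: 11, 332: 15, 336: 15, 340: 14, 344: 15, 348: 15, 352: 17, 356: 16}
dark [377 135  60  60 632] [398.75474684 151.91455696] [0.536383   0.20583195 0.15      ]
[416.2 174.5] world [0.5441 0.2008 0.1705] rect [543.9 200.7] [21.7 10.2] longdir 32.1
```

View pics/w6.png

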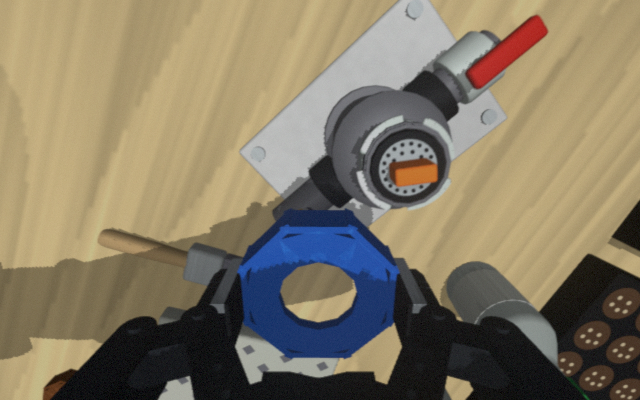

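The wrist view shows the ring held level with the mouth ahead at (410,165). The disk is still seated, and the gaps again measure about 22° (mod 90).

Run:
```python
from ring import *
go([.5455,.2001,.2550],112)
```

```text
t 17.32 pos [0.5159 0.1382 0.2634] yaw 115.38 tilt 0.05 F [-0.1 -0.7 -1. ] T [-0.04  0.   -0.02] w 0.0651 g 33.9
turn units z 0.56 shift units [2.31 2.53 0.42]
```

carry_out:
  series:
    - [0, 0, 0.5, 0, 0, 0, 60]
    - [0, 0, 0, 0.8, 0.8, 0, 60]
    - [0, 0, 0, 0.8, 0.8, 0, 60]
    - [0, 0, 0, 0.6, 0.8, 0.1, 60]
    - [0, 0, 0, 0, 0, 0, 60]

```text
clock: 17.73
ee_pos: [0.5451, 0.1973, 0.2611]
tool_rot: [-0.0, 0.557, 0.83, 0.001]
contact_force: [-2.1, 0.2, -0.8]
width: 0.0651
gripper_force: 33.8
```

carry_out:
  series:
    - [0, 0, 0, 0, 0, 0, 60]
    - [0, 0, 0, 0, 0, 0, 60]
    - [0, 0, 0, 0, 0, 0, 60]

```text
clock: 17.98
ee_pos: [0.544, 0.1936, 0.2611]
tool_rot: [0.0, 0.558, 0.83, -0.0]
contact_force: [0.6, -1.2, 0.6]
width: 0.0654
gripper_force: 33.8
```

Run:
```python
from ring import *
go([.5455,.2001,.2230],112)
```

```text
t 17.98 pos [0.544  0.1936 0.2611] yaw 112.11 tilt 0.04 F [ 0.6 -1.2  0.6] T [-0.01  0.   -0.03] w 0.0654 g 33.8
turn units z 0.02 shift units [0.28 0.19 1.91]
```

carry_out:
  series:
    - [0, 0, 0, 0.28, 0.19, 0, 60]
    - [0, 0, 0, 0, 0, 0.5, 60]
    - [0, 0, 0, 0, 0, 0.5, 60]
    - [0, 0, 0, 0, 0, 0.5, 60]
    - [0, 0, 0, 0, 0, 0.4, 60]

```text
clock: 18.4
ee_pos: [0.545, 0.2011, 0.2213]
tool_rot: [-0.0, 0.558, 0.83, -0.001]
contact_force: [-0.5, -0.2, -0.9]
width: 0.0653
gripper_force: 33.9
```

carry_out:
  newtons: 20
  series:
    - [0, 0, 0, 0, 0, 0, 60]
    - [0, 0, 0, 0, 0, 0, 60]

```text
clock: 18.57
ee_pos: [0.5452, 0.2014, 0.2224]
tool_rot: [-0.001, 0.558, 0.83, -0.001]
contact_force: [-0.2, -0.6, 0.3]
width: 0.0657
gripper_force: 33.8
```

Run:
```python
from ring import *
go([.5455,.2001,.2180],112)
```

```text
t 18.57 pos [0.5452 0.2014 0.2224] yaw 112.19 tilt 0.08 F [-0.2 -0.6  0.3] T [ 0.08 -0.06 -0.02] w 0.0657 g 33.8
turn units z 0.03 shift units [-0.06 -0.01  0.22]
```

carry_out:
  newtons: 20
  series:
    - [0, 0, 0, -0.05, 0, 0.1, 60]
    - [0, 0, 0, 0, 0, 0.1, 60]
    - [0, 0, 0, 0, 0, 0.05, 60]
    - [0, 0, 0, 0, 0, 0, 60]

```text
clock: 18.9
ee_pos: [0.5459, 0.2005, 0.2181]
tool_rot: [0.0, 0.558, 0.83, 0.0]
contact_force: [-0.8, 0.1, -0.7]
width: 0.0657
gripper_force: 33.8
```

carry_out:
  series:
    - [0, 0, 0, 0, 0, 0.06, 60]
    - [0, 0, 0, 0, 0, 0.06, 60]
    - [0, 0, 0, 0, 0, 0, 60]

```text
clock: 19.15
ee_pos: [0.5458, 0.2006, 0.2156]
tool_rot: [-0.0, 0.558, 0.83, -0.0]
contact_force: [-0.2, 0.6, -1.1]
width: 0.0654
gripper_force: 33.8
```

carry_out:
  series:
    - [0, 0, 0, 0, 0, 0.05, 60]
    - [0, 0, 0, 0, 0, 0.04, 60]
    - [0, 0, 0, 0, 0, 0, 60]

```text
clock: 19.4
ee_pos: [0.5458, 0.2005, 0.2138]
tool_rot: [-0.0, 0.558, 0.83, -0.0]
contact_force: [0.1, 0.3, -0.9]
width: 0.0654
gripper_force: 33.8
```

carry_out:
  series:
    - [0, 0, 0, 0, 0, 0.05, 60]
    - [0, 0, 0, 0, 0, 0, 60]

```text
clock: 19.57
ee_pos: [0.5457, 0.2007, 0.2128]
tool_rot: [-0.0, 0.558, 0.83, -0.0]
contact_force: [-0.5, 0.5, -0.3]
width: 0.0655
gripper_force: 33.8
```

carry_out:
  series:
    - [0, 0, 0, 0, 0, 0.05, 60]
    - [0, 0, 0, 0, 0, 0, 60]

```text
clock: 19.73
ee_pos: [0.5457, 0.2007, 0.2118]
tool_rot: [-0.0, 0.558, 0.83, -0.0]
contact_force: [-1.9, 0.3, -0.7]
width: 0.0654
gripper_force: 33.9
```

carry_out:
  series:
    - [0, 0, 0, 0, 0, 0.05, 60]
    - [0, 0, 0, 0, 0, 0, 60]

```text
clock: 19.9
ee_pos: [0.5457, 0.2007, 0.2109]
tool_rot: [-0.0, 0.558, 0.83, -0.0]
contact_force: [-2.7, 0.6, 2.6]
width: 0.0655
gripper_force: 34.2
```

carry_out:
  series:
    - [0, 0, 0, -0.01, -0.03, 0, 60]
    - [0, 0, 0, 0, 0, 0.025, 60]
    - [0, 0, 0, 0, 0, 0, 60]

```text
clock: 20.15
ee_pos: [0.5455, 0.2004, 0.2108]
tool_rot: [0.0, 0.558, 0.83, 0.0]
contact_force: [-2.9, 1.9, 5.2]
width: 0.0652
gripper_force: 34.8
```

carry_out:
  series:
    - [0, 0, 0, 0, 0, 0.025, 60]
    - [0, 0, 0, 0, 0, 0, 60]

```text
clock: 20.32
ee_pos: [0.5455, 0.2004, 0.2107]
tool_rot: [0.0, 0.558, 0.83, 0.0]
contact_force: [-4.9, 0.2, 11.4]
width: 0.065
gripper_force: 35.4
```

Run:
```python
from ring import *
go([.5455,.2001,.2110],112);print(pose()[3]['qpos'].round(2))
```

```text
t 20.32 pos [0.5455 0.2004 0.2107] yaw 112.19 tilt 0.04 F [-4.9  0.2 11.4] T [0.09 1.19 0.02] w 0.065 g 35.4
turn units z 0.03 shift units [-0.01 -0.01 -0.02]
[ 0.01  0.44 -0.59  1.88  0.3   0.92 -0.34]
```

carry_out:
  series:
    - [0, 0, 0, 0, 0, -0.05, 60]
    - [0, 0, 1, 0, 0, 0, 60]
    - [0, 0, 1, 0, 0, 0, 60]
    - [0, 0, 1, 0, 0, 0, 60]
    - [0, 0, 1, 0, 0, 0, 60]

```text
clock: 20.73
ee_pos: [0.5452, 0.1999, 0.2107]
tool_rot: [-0.0, 0.72, 0.694, -0.0]
contact_force: [-1.7, 0.7, -0.9]
width: 0.0651
gripper_force: 33.8
```

carry_out:
  series:
    - [0, 0, 1, 0, 0, 0, 60]
    - [0, 0, 1, 0, 0, 0, 60]
    - [0, 0, 1, 0, 0, 0, 60]
    - [0, 0, 0.5, 0, 0, 0, 60]
    - [0, 0, 0, 0, 0, 0, 60]

```text
clock: 21.15
ee_pos: [0.5454, 0.2, 0.2108]
tool_rot: [0.0, 0.834, 0.552, -0.0]
contact_force: [-0.1, 1.0, -0.5]
width: 0.0648
gripper_force: 33.8
```

Run:
```python
from ring import *
go([.5455,.2003,.2110],67)
```

```text
t 21.15 pos [0.5454 0.2    0.2108] yaw 67.02 tilt 0.02 F [-0.1  1.  -0.5] T [0.16 0.16 0.04] w 0.0648 g 33.8
turn units z 0.0 shift units [ 0.02 -0.   -0.01]
```

Contact vanished at 67°. Now I'll lower gently.

carry_out:
  series:
    - [0, 0, 0, 0, 0, 0.05, 60]
    - [0, 0, 0, 0, 0, 0, 60]

```text
clock: 21.32
ee_pos: [0.5454, 0.2001, 0.2097]
tool_rot: [0.0, 0.832, 0.554, -0.0]
contact_force: [0.0, 0.3, -0.4]
width: 0.0654
gripper_force: 33.9
```

carry_out:
  series:
    - [0, 0, 0, 0, 0, 0.05, 60]
    - [0, 0, 0, 0, 0, 0, 60]

```text
clock: 21.48
ee_pos: [0.5454, 0.2, 0.2087]
tool_rot: [-0.0, 0.833, 0.554, -0.0]
contact_force: [-0.9, 0.9, -0.2]
width: 0.0652
gripper_force: 33.9
```

carry_out:
  series:
    - [0, 0, 0, 0, 0, 0.05, 60]
    - [0, 0, 0, 0, 0, 0, 60]

```text
clock: 21.65
ee_pos: [0.5454, 0.2, 0.2078]
tool_rot: [-0.0, 0.833, 0.553, -0.0]
contact_force: [-0.6, 0.4, -0.5]
width: 0.0654
gripper_force: 33.9
```

carry_out:
  series:
    - [0, 0, 0, 0, 0, 0.05, 60]
    - [0, 0, 0, 0, 0, 0, 60]

```text
clock: 21.82
ee_pos: [0.5454, 0.2001, 0.2068]
tool_rot: [-0.0, 0.833, 0.553, -0.0]
contact_force: [-0.4, 0.2, -0.9]
width: 0.0656
gripper_force: 33.9
```

carry_out:
  series:
    - [0, 0, 0, 0, 0, 0.03, 60]
    - [0, 0, 0, 0, 0, 0, 60]

```text
clock: 21.98
ee_pos: [0.5454, 0.2001, 0.2063]
tool_rot: [0.0, 0.833, 0.553, 0.0]
contact_force: [-0.4, 0.3, -0.1]
width: 0.0654
gripper_force: 33.9
```

carry_out:
  series:
    - [0, 0, 0, 0, 0, 0.03, 60]
    - [0, 0, 0, 0, 0, 0, 60]

```text
clock: 22.15
ee_pos: [0.5454, 0.2002, 0.2057]
tool_rot: [-0.0, 0.833, 0.553, 0.0]
contact_force: [0.6, 0.1, -0.1]
width: 0.0656
gripper_force: 33.9
```

carry_out:
  series:
    - [0, 0, 0, 0, 0, 0.02, 60]
    - [0, 0, 0, 0, 0, 0, 60]

```text
clock: 22.32
ee_pos: [0.5454, 0.2002, 0.2054]
tool_rot: [0.0, 0.833, 0.553, 0.0]
contact_force: [-1.2, -0.4, 2.8]
width: 0.0652
gripper_force: 34.2
```

carry_out:
  series:
    - [0, 0, 0, 0, 0, 0.02, 60]
    - [0, 0, 0, 0, 0, 0, 60]

```text
clock: 22.48
ee_pos: [0.5454, 0.2002, 0.2051]
tool_rot: [0.0, 0.833, 0.553, 0.0]
contact_force: [-1.5, -0.4, 4.3]
width: 0.0654
gripper_force: 34.6
```

carry_out:
  series:
    - [0, 0, 0, 0, 0, 0.02, 60]
    - [0, 0, 0, 0, 0, 0, 60]

```text
clock: 22.65
ee_pos: [0.5454, 0.2002, 0.2049]
tool_rot: [0.0, 0.833, 0.553, 0.0]
contact_force: [-2.8, -1.2, 7.4]
width: 0.0651
gripper_force: 34.9
```

carry_out:
  series:
    - [0, 0, 0, 0, 0, -0.025, 60]
    - [0, 0, 0.8, 0, 0, 0, 60]
    - [0, 0, 1, 0, 0, 0, 60]
    - [0, 0, 1, 0, 0, 0, 60]
    - [0, 0, 0, 0, 0, 0, 60]

```text
clock: 23.07
ee_pos: [0.5455, 0.2003, 0.2053]
tool_rot: [0.0, 0.906, 0.423, 0.0]
contact_force: [-1.3, -1.4, 3.3]
width: 0.0655
gripper_force: 34.3
```

Run:
```python
from h import *
go([.5454,.2002,.2055],25)
```

```text
t 23.07 pos [0.5455 0.2003 0.2053] yaw 50.08 tilt 0.03 F [-1.3 -1.4  3.3] T [-0.03  0.08  0.  ] w 0.0655 g 34.3
turn units z 4.18 shift units [-0.01  0.   -0.01]
```

carry_out:
  series:
    - [0, 0, 0.7, 0, 0, 0, 60]
    - [0, 0, 0.6, 0, 0, 0, 60]
    - [0, 0, 0, 0, 0, 0, 60]

```text
clock: 23.32
ee_pos: [0.5456, 0.2003, 0.2053]
tool_rot: [0.0, 0.932, 0.363, 0.0]
contact_force: [0.4, 0.7, 4.0]
width: 0.065
gripper_force: 34.4
```

Run:
```python
from h import *
go([.5454,.2002,.2055],25)
```

```text
t 23.32 pos [0.5456 0.2003 0.2053] yaw 42.61 tilt 0.04 F [0.4 0.7 4. ] T [ 0.06  0.07 -0.07] w 0.065 g 34.4
turn units z 2.93 shift units [-0.01  0.   -0.01]
```

carry_out:
  series:
    - [0, 0, 0.7, 0, 0, 0, 60]
    - [0, 0, 0, 0, 0, 0, 60]

```text
clock: 23.48
ee_pos: [0.5456, 0.2003, 0.2052]
tool_rot: [-0.0, 0.944, 0.329, 0.0]
contact_force: [-0.2, -0.5, 4.3]
width: 0.0652
gripper_force: 34.4
```

Run:
```python
from h import *
go([.5454,.2002,.2055],25)
```

```text
t 23.48 pos [0.5456 0.2003 0.2052] yaw 38.44 tilt 0.03 F [-0.2 -0.5  4.3] T [ 0.08  0.02 -0.05] w 0.0652 g 34.4
turn units z 2.24 shift units [-0.01 -0.   -0.01]
```

carry_out:
  series:
    - [0, 0, 0.7, 0, 0, 0, 60]
    - [0, 0, 0, 0, 0, 0, 60]

```text
clock: 23.65
ee_pos: [0.5455, 0.2002, 0.2052]
tool_rot: [-0.0, 0.956, 0.295, 0.0]
contact_force: [0.5, -0.0, 4.6]
width: 0.0653
gripper_force: 34.4
```

Run:
```python
from h import *
go([.5454,.2002,.2055],25)
```

```text
t 23.65 pos [0.5455 0.2002 0.2052] yaw 34.26 tilt 0.02 F [ 0.5 -0.   4.6] T [-0.    0.04 -0.  ] w 0.0653 g 34.4
turn units z 1.54 shift units [-0.01 -0.   -0.02]
```

carry_out:
  series:
    - [0, 0, 0.7, 0, 0, 0, 60]
    - [0, 0, 0, 0, 0, 0, 60]

```text
clock: 23.82
ee_pos: [0.5455, 0.2002, 0.2051]
tool_rot: [0.0, 0.966, 0.26, 0.0]
contact_force: [-0.4, -0.3, 4.3]
width: 0.0653
gripper_force: 34.4
```

Run:
```python
from h import *
go([.5454,.2002,.2055],25)
```

```text
t 23.82 pos [0.5455 0.2002 0.2051] yaw 30.08 tilt 0.02 F [-0.4 -0.3  4.3] T [-0.02 -0.01 -0.09] w 0.0653 g 34.4
turn units z 0.85 shift units [-0.   -0.   -0.02]
```

carry_out:
  series:
    - [0, 0, 0.7, 0, 0, 0.01, 60]
    - [0, 0, 0, 0, 0, 0, 60]

```text
clock: 23.98
ee_pos: [0.5455, 0.2002, 0.205]
tool_rot: [-0.0, 0.975, 0.224, 0.0]
contact_force: [0.0, -0.1, 5.7]
width: 0.0656
gripper_force: 34.6
```

Run:
```python
from h import *
go([.5454,.2002,.2055],25)
```

```text
t 23.98 pos [0.5455 0.2002 0.205 ] yaw 25.89 tilt 0.02 F [ 0.  -0.1  5.7] T [-0.07  0.05 -0.07] w 0.0656 g 34.6
turn units z 0.15 shift units [-0.   -0.   -0.03]
```

carry_out:
  series:
    - [0, 0, 0.7, 0, 0, 0, 60]
    - [0, 0, 0, 0, 0, 0, 60]

```text
clock: 24.15
ee_pos: [0.5454, 0.2002, 0.2049]
tool_rot: [-0.0, 0.982, 0.188, 0.0]
contact_force: [-1.1, -0.9, 4.0]
width: 0.0651
gripper_force: 34.4
```

Run:
```python
from h import *
go([.5454,.2002,.2055],25)
```

```text
t 24.15 pos [0.5454 0.2002 0.2049] yaw 21.7 tilt 0.01 F [-1.1 -0.9  4. ] T [-0.01  0.04 -0.11] w 0.0651 g 34.4
turn units z -0.55 shift units [-0.   -0.   -0.03]
```

carry_out:
  series:
    - [0, 0, 0.7, 0, 0, 0, 60]
    - [0, 0, 0, 0, 0, 0, 60]

```text
clock: 24.32
ee_pos: [0.5454, 0.2001, 0.2047]
tool_rot: [0.0, 0.988, 0.152, -0.0]
contact_force: [-0.4, 0.7, 2.8]
width: 0.0654
gripper_force: 34.2
```

Run:
```python
from h import *
go([.5454,.2002,.2055],25)
```

```text
t 24.32 pos [0.5454 0.2001 0.2047] yaw 17.5 tilt 0.01 F [-0.4  0.7  2.8] T [-0.11 -0.03 -0.16] w 0.0654 g 34.2
turn units z -1.25 shift units [ 0.   -0.   -0.04]
```

carry_out:
  series:
    - [0, 0, 0.7, 0, 0, 0.008, 60]
    - [0, 0, 0, 0, 0, 0, 60]

```text
clock: 24.48
ee_pos: [0.5453, 0.2001, 0.2045]
tool_rot: [0.0, 0.993, 0.116, -0.0]
contact_force: [-1.0, 0.4, 2.2]
width: 0.0652
gripper_force: 34.2
```

Run:
```python
from h import *
go([.5454,.2002,.2055],25)
```

```text
t 24.48 pos [0.5453 0.2001 0.2045] yaw 13.31 tilt 0.02 F [-1.   0.4  2.2] T [-0.1   0.13 -0.16] w 0.0652 g 34.2
turn units z -1.95 shift units [ 0.01 -0.   -0.05]
```

carry_out:
  series:
    - [0, 0, 0.5, 0, 0, 0.008, 60]
    - [0, 0, 0, 0, 0, 0, 60]

```text
clock: 24.65
ee_pos: [0.5453, 0.2001, 0.2044]
tool_rot: [0.0, 0.996, 0.09, -0.0]
contact_force: [-1.0, -0.0, 2.6]
width: 0.0655
gripper_force: 34.2
```

Run:
```python
from h import *
go([.5454,.2002,.2055],25)
```

```text
t 24.65 pos [0.5453 0.2001 0.2044] yaw 10.37 tilt 0.02 F [-1.  -0.   2.6] T [-0.09  0.26 -0.11] w 0.0655 g 34.2
turn units z -2.44 shift units [ 0.01 -0.   -0.05]
```

carry_out:
  series:
    - [0, 0, 0.5, 0, 0, 0.008, 60]
    - [0, 0, 0.3, 0, 0, 0.003, 60]
    - [0, 0, 0, 0, 0, 0, 60]

```text
clock: 24.9
ee_pos: [0.5453, 0.2, 0.2042]
tool_rot: [0.0, 0.999, 0.049, -0.0]
contact_force: [-1.9, -1.4, 2.7]
width: 0.0655
gripper_force: 34.2
```

Run:
```python
from h import *
for i in range(4):
    go([.5454,.2002,.2055],25); snap('side')
```

```text
t 24.9 pos [0.5453 0.2    0.2042] yaw 5.59 tilt 0.02 F [-1.9 -1.4  2.7] T [-0.24  0.24 -0.09] w 0.0655 g 34.2
turn units z -3.23 shift units [ 0.01 -0.   -0.07]
t 24.95 pos [0.5453 0.2001 0.2042] yaw 5.66 tilt 0.02 F [-1.1 -0.5  2.9] T [-0.18  0.34 -0.12] w 0.0652 g 34.2
turn units z -3.22 shift units [ 0.01 -0.   -0.06]
t 25.0 pos [0.5453 0.2    0.2042] yaw 5.63 tilt 0.02 F [-1.8 -1.8  3. ] T [-0.2   0.31 -0.06] w 0.0655 g 34.2
turn units z -3.23 shift units [ 0.01 -0.01 -0.06]
t 25.05 pos [0.5453 0.2001 0.2042] yaw 5.6 tilt 0.02 F [-2.2 -1.8  2.8] T [-0.21  0.35 -0.01] w 0.0654 g 34.2
turn units z -3.23 shift units [ 0.01 -0.   -0.06]
```

carry_out:
  series:
    - [0, 0, 0.3, 0, 0, 0.003, 60]
    - [0, 0, 0.2, 0, 0, 0.003, 60]

```text
clock: 25.27
ee_pos: [0.5452, 0.2001, 0.2041]
tool_rot: [0.0, 1.0, 0.021, -0.0]
contact_force: [-1.7, -1.3, 3.2]
width: 0.0652
gripper_force: 34.2
```

Run:
```python
from h import *
for i in range(3):
    go([.5454,.2002,.2055],25); snap('side')
```

```text
t 25.27 pos [0.5452 0.2001 0.2041] yaw 2.42 tilt 0.02 F [-1.7 -1.3  3.2] T [-0.29  0.45  0.5 ] w 0.0652 g 34.2
turn units z -3.76 shift units [ 0.01 -0.   -0.07]
t 25.32 pos [0.5453 0.2001 0.2041] yaw 2.31 tilt 0.02 F [-1.5 -1.2  1.9] T [-0.29  0.43  0.04] w 0.0652 g 34.2
turn units z -3.78 shift units [ 0.01 -0.   -0.07]
t 25.37 pos [0.5453 0.2001 0.2041] yaw 2.42 tilt 0.02 F [-1.9 -1.2  2.3] T [-0.3   0.43 -0.04] w 0.0654 g 34.2
turn units z -3.76 shift units [ 0.01 -0.   -0.07]
```

carry_out:
  series:
    - [0, 0, 0, 0, 0, -0.02, 60]
    - [0, 0, 0, 0, 0, -0.02, 60]
    - [0, 0, 0, 0, 0, 0, 60]

```text
clock: 25.67
ee_pos: [0.5452, 0.2001, 0.2043]
tool_rot: [0.0, 1.0, 0.021, -0.0]
contact_force: [2.0, -0.2, -13.6]
width: 0.0653
gripper_force: 32.4
```

Run:
```python
from h import *
for i in range(2):
    go([.5454,.2002,.2055],25); snap('side')
```

```text
t 25.67 pos [0.5452 0.2001 0.2043] yaw 2.42 tilt 0.04 F [  2.   -0.2 -13.6] T [ 0.07 -0.59 -0.02] w 0.0653 g 32.4
turn units z -3.76 shift units [ 0.01 -0.   -0.06]
t 25.72 pos [0.5452 0.2001 0.2043] yaw 2.41 tilt 0.04 F [  3.1   1.1 -14. ] T [ 0.14 -0.65  0.06] w 0.065 g 32.3
turn units z -3.77 shift units [ 0.01 -0.   -0.06]
```

carry_out:
  series:
    - [0, 0, 0, 0, 0, 0.03, 60]
    - [0, 0, 0, 0, 0, 0, 60]
    - [0, 0, 0, 0, 0, 0, 100]
    - [0, 0, 0, 0, 0, 0, 100]
    - [0, 0, 0, 0, 0, 0, 100]

```text
clock: 26.18
ee_pos: [0.5458, 0.2004, 0.205]
tool_rot: [-0.0, 1.0, 0.021, 0.001]
contact_force: [0.6, -0.2, -0.9]
width: 0.0854
gripper_force: 0.0
```

carry_out:
  series:
    - [0, 0, 0, 0, 0, 0, 100]
    - [0, 0, 0, 0, 0, -0.5, 100]
    - [0, 0, 0, 0, 0, -1, 100]
    - [0, 0, 0, 0, 0, -1, 100]
    - [0, 0, 0, 0, 0, -1, 100]

```text
clock: 26.6
ee_pos: [0.5454, 0.2002, 0.2761]
tool_rot: [-0.0, 1.0, 0.021, 0.0]
contact_force: [0.6, -0.3, -0.4]
width: 0.0854
gripper_force: 0.0
```

carry_out:
  series:
    - [0, 0, 0, -0.8, 0, -1, 100]
    - [0, 0, 0, -0.8, 0, 0, 100]
    - [0, 0, 0, -0.8, 0, 0, 100]
    - [0, 0, 0, 0, 0, 0, 100]
    - [0, 0, 0, 0, 0, 0, 100]

```text
clock: 27.02
ee_pos: [0.4972, 0.1982, 0.2955]
tool_rot: [-0.0, 1.0, 0.021, 0.001]
contact_force: [0.1, -0.1, -0.4]
width: 0.0854
gripper_force: 0.0
```

Run:
```python
from ring import *
c,a,s=ring(.1565);go([.545,.2,.3]);blob(s,*OR,.169)
u,v=proj(s,[.545,.2005,.15]).astype(int);v0=max(v-70,0)
cv2.imwrite('pics/w7.png',cv2.cvtColor(cv2.resize(s['pixels'][v0:v+70,u-80:u+80],None,fx=3,fy=3),cv2.COLOR_RGB2BGR))
```

```text
[318.8 144.9] world [0.5484 0.2002 0.1565] rect [546.7 199.9] [65.6 67. ] longdir 92.4
flat angle mod45 2.5 widths [65.6, 67.5, 66.9, 66.4] centre mm [546.6 199.9]
t 27.07 pos [0.4978 0.1982 0.2952] yaw 2.39 tilt 0.07 F [ 1.   0.1 -0.5] T [ 0.01 -0.03 -0.01] w 0.0855 g 0.0
turn units z 0 shift units [ 2.36  0.01 -0.23]
[317.  152.5] world [0.5458 0.2011 0.169 ] rect [545.5 201.2] [21.1  9.8] longdir 10.5
```

View pics/w7.png

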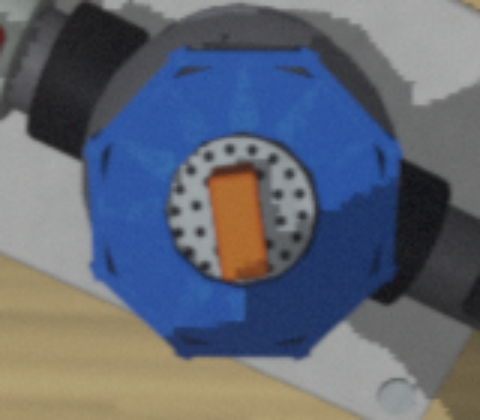

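The ring sits level and centred on the neck at 2.4°, with the disk flat and clamped under it. The pull test showed the thread holds it.

```bash
python3 -c "
from workcell import *
print(close_job())"
```

```text
the job is handed in; nothing more can be done
None
```

The disk is seated tab up on the washer, and the blue ring is screwed on hand-tight over it at an estimated 13–20 N (inferred, not measured; the wrist moment never showed a clear 0.25 N m); the job was handed in at about 27 s, with no verdict returned.

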